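Hold the loose collar on the polishing spindle's flat

ROBOT

A 6-joint arm with a two-finger parallel gripper is mounted at the origin on the work surface. World frame = base frame: x ahead of the robot, y to its left, z up, the work surface at z = 0. Lengths are in mm, angles in rad, forces in N, time in s.
With the tool pointing down it reaches from about 275 to 750 mm from the base axis. Payload 10.2 kg.
Tool frame: the origin (TCP) lies at the very end of the fingers, on their centre line; the grasp point (between the pads) lies 19 mm behind it; z points along the fingers, y is the line along which they close (so a half turn about z gives the same grasp; the last joint's range is limited). The gripper opens to 85 mm and grips with 20 to 120 N. Pads are 22 mm wide; open, the fingers measure 114 mm over their backs; the gripper's body (76 mm by 85 mm) begins 54 mm behind the grasp point. The pads swing forward as they close: fully open they stand 13 mm farther back than shut.
Start: joints at [-1.353, 0.313, 1.498, -0, 1.331, -0.223], TCP at [223.987, -474.827, 231.294] pointing down, gripper open.
Joint ranges: [-2.94, 2.94], [-0.97, 2.17], [0.19, 2.56], [-1.23, 4.37], [0.02, 3.11], [-2.88, 2.88]. Speed limits (rad/s): [2.39, 2.39, 3.01, 3.14, 3.14, 3.14].

INTERFACE

Orientations are given as a unit quaternion [w, x, y, z].
In Python, from rig import * gives the robot as it stands. The module is installed in compiled form; this text tells all that it offers.
- The arm moves only by the shell command python3 -m crank 'ROWS' [FORCE]. ROWS is JSON, a list that holds one entry, the list of rows, each a list of 7 numbers: the shift along the tool's x, y, z in units of 25 mm (1.0 is 25 mm), then the turn, a rotation vector about the tool's x, y, z in units of 8 degrees (1.0 is 8 degrees), then the finger opening in mm, from 0 to 85.4. A call has exactly 8 rows; each row shifts and turns the commanded pose from where the row before left it, along the tool's axes as they then stand; what a row does not reach is not made up. A row lasts 1/10 s, in which the tool goes at most 50 mm and 8.59 degrees, less where a joint would pass 70% of its speed; a pose out of reach is approached as far as the arm can. A call is refused whole if a number of a shift passes 1 or a number of a turn 1, either way. A call with a gripper value outside its range is refused whole. The fingers move at their own pace and stop on an object; FORCE is the grip in N (left out, the last holds). Time passes only in rows, so rows that do not move let the fingers close, or fill a call up. It gives the time, the measured TCP pose, the force, the opening and the grip force at its end, in the units of the state.
- sense(): the state, without advancing time (a new reading comes with each control period).
- capture(name): name is "scene" or "top" or "wrist"; returns the picture (480x640x3 uint8, blue, green, red); there is no depth.
- camera_model(name): a dict with "fx", "fy", "cx", "cy" (pixels), "world_from_camera" (4x4, takes a point from camera to world coordinates); the wrist camera has in their place "T_tool_cam" (4x4, takes a point from camera to tool coordinates, whose origin is the TCP and whose axes are the flange's). Camera axes: x right, y up, looking along -z (the intrinsics and any distortion apply to the point x, -y, -z); pixel columns grow to the right and rows downward; lengths in mm; the calibration is good to about 2 mm. A picture is of the moment at which its call begins: read the wrist's pose just before it. camera_model takes no time and is no camera call.
- finish_job(): hands the job in; it is judged then, once.
The state is a dict: "time_s": time; "joints": joint angles; "dq": joint speeds; "tau": joint torques, N m; "eef_pos": TCP position; "ee_rot": TCP orientation; "force": force on the tool from outside, world axes, zero at the start; "wrist_torque": the same for the moment, N m; "grip_width": opening from 0.0 (shut) to 1.0 (fully open); "grip_force": force on a finger pad.
Only numpy, scipy, OpenCV 4.12 (cv2) and the standard library are available. Lean on these libraries where they do the work, as an engineer would, in place of code of your own. Each camera call takes 0.05 s, during which the arm holds its last target. There are 200 camera calls.

TASK

Get the bead-polishing spindle ready for its set-screw: move the speed lever to idle so that its arm lies along the green mark, then pinch the upright shaft, turn it until its flat faces along the yellow mark and let it go, while the brass collar still lies on the bench. Then take the collar, lower it over the shaft with its set-screw on the side of the flat and keep holding it level about 10 mm above the shoulder, pushed sideways so that the screw's tip bears lightly (a few newtons) on the flat. Finish while holding it there, and do not shove the other things on the bench about.

Things in the scene. Friction and masses are not known exactly. Their poses are not given: they have to be found in the camera images.
- head: fixed blue housing, 140 mm in x, from -195 to +70 mm in y, 55 mm high. Origin: on the shaft's axis at bench height, z up. A dark boss, 34 mm wide, rises 20 mm above the housing round the shaft; its top, 75 mm above the bench, is the shoulder. The yellow mark on the housing runs from the boss along +x.
- spindle (a joint): angle of the bare steel shaft about its upright axis, counter-clockwise from above; 0: flat faces along the yellow mark. Friction 0.06 N m, range +-3. Diameter 20 mm, 55 mm tall above the shoulder (last 4 mm tapered); one flat over its whole height, 6 mm from the axis (16 mm from flat to back), blackened. A pinch across the flat pulls it square to the pads.
- shoulder (a point): point on the shaft's axis at the height of the shoulder (75 mm above the bench), turning with the shaft: x points out of the flat, z up
- lever (a joint): angle of the speed lever about its upright pivot, counter-clockwise from above; 0: idle, arm along the green mark, which runs from the pivot along the head's -y. Starts on the running side (+, towards the red mark at 0.75). Range -0.6 to 1.0 rad; friction 0.12 N m, stays where left, no detent.
- lever_grip (a point): middle of the grip part of the lever's black upright post, 16 mm in diameter, 95 mm above the bench, 70 mm from point lever_pivot. The post's top is 20 mm above this point, the steel arm's top 26 mm below it.
- lever_pivot (a point): the lever's pivot axis at the housing's top, 55 mm above the bench; at the head's x = 0, y = -75 mm
- collar: loose brass collar flat on the bench, 48 mm outside, 26 mm high, bore 23 mm, about 0.12 kg. Origin: centre of its underside; z up; x to its dark set-screw at mid-height: head 4 mm out of the side; tip, 6 mm wide, reaching into the bore to 7.5 mm from the axis, so it passes the shaft only at the flat and meets it when shifted 1.5 mm. Red line on top at the screw's side.
- screw (a point): point on the collar's outer side at the set-screw, 24 mm out along the collar's x, at mid-height (13 mm above its underside)
- bead_dish: bystander: round black dish of silver beads (the beads are part of it), 116 mm wide, 21 mm high; origin at the centre of the underside
- bowl: bystander: blue glazed bowl, 124 mm wide, 40 mm high; origin at the centre of the underside
- cup: bystander: blue plastic cup, 84 mm wide, 75 mm high; origin at the centre of the underside
- red_cap: bystander: small red jar cap lying open side up, 44 mm wide, 10 mm high; origin at the centre of the underside
- pliers: bystander: pliers with black grips lying flat, about 160 mm long, 14 mm high; x towards the jaws; origin at the centre of the underside
- tweezers: bystander: steel tweezers lying flat, 120 mm long, 8 mm high, along their x; origin at the centre of the underside
- screwdriver: bystander: screwdriver with red handle lying along its x, 160 mm long; origin at the centre of the underside
There are look-alikes about, which are no part of the job. What is meant by the collar is not blue or orange, and is the smaller of those in its own colour.

How it is judged (in metres and radians):
On the way, in this order (a step that is already met when the one before it is completed fails the run):
1. the speed lever is set to idle (value of joint lever between -0.12 and 0.12 rad), for 0.2 s.
2. the shaft is turned by the fingers until its flat faces along the yellow mark, with the collar still on the bench (all of step 1 and value of joint spindle between -0.15 and 0.15 rad and height (world z) of collar below 0.01 m and contact force between the fingers and head above 1 N), for 0.1 s.
At the end, for the whole second after the job is handed in: lever within 0.12 rad of idle, flat within 0.15 rad of the yellow mark; collar on the shaft, screw over the flat (within 8 mm of its middle), level within 0.12 rad, underside 4 to 18 mm above the shoulder, held by the fingers (over 2 N), still, bearing on the shaft with 0.5 to 20 N (all of step 1 and value of joint spindle between -0.15 and 0.15 rad and z of collar in the frame of shoulder between 0.004 and 0.018 m and x of collar in the frame of shoulder between -0.005 and 0.005 m and y of collar in the frame of shoulder between -0.005 and 0.005 m and x of screw in the frame of shoulder above 0.018 m and y of screw in the frame of shoulder between -0.008 and 0.008 m and angle between collar's own z axis and vertical below 0.12 rad and contact force between the fingers and collar above 2 N and contact force between collar and head between 0.5 and 20 N and linear speed of collar below 0.02 m/s); the arm keeps its last pose, push and grip.
It fails at once if one of the other things on the bench is shoved more than 40 mm (distance of any of bead_dish, bowl, cup, red_cap, pliers, tweezers, screwdriver from where it was at the start of the episode above 0.04 m).
It also fails if it takes over 64 s, if anything falls off the work surface, if the arm or the gripper's body presses on something with over 40 N, if the wrist force passes 120 N, or if a joint passes its speed limit or range.

## Working session

There is one attempt and no reset: what is moved stays moved. The work goes in short steps, Python scripts to look and compute and a shell command to move; the robot and the scene stay as the last step left them, time stands still between calls to the robot, and variables do not carry over. Pictures are saved under pics/ and viewed, at most 10 in all, crops included, and the job is handed in when it is done.

```bash
mkdir -p pics; python3 - <<'E'
from rig import *
import cv2,json
import numpy as np
np.set_printoptions(suppress=True,precision=4)
print(sense())
for n in ("scene","top","wrist"):
    print(n,camera_model(n))
for n in ("scene","top"):
    cv2.imwrite(f"pics/{n}0.png",capture(n))
E
```

```text
{'time_s': 0.0, 'joints': array([-1.3534,  0.3135,  1.4984,  0.    ,  1.331 , -0.2234]), 'dq': array([ 0.0006,  0.0009, -0.0011, -0.0018,  0.0002, -0.0014]), 'tau': array([ -0.001 , -41.2269, -25.9748,  -0.0002,   0.0041,  -0.    ]), 'eef_pos': array([ 223.9258, -474.5721,  230.7241]), 'ee_rot': array([-0.0007,  0.9758,  0.2186,  0.    ]), 'force': array([0.3899, 0.9351, 0.006 ]), 'wrist_torque': array([ 0.0236, -0.039 , -0.0135]), 'grip_force': 0.0, 'grip_width': 1.0030036246489178}
scene {'fx': 529.5965820290678, 'fy': 529.5965820290678, 'cx': 318.483073506599, 'cy': 241.97554070617107, 'world_from_camera': array([[  -0.3791,   -0.7055,    0.5988, 1241.4883],
       [   0.9252,   -0.2785,    0.2577,  333.6368],
       [  -0.0151,    0.6517,    0.7583,  944.8422],
       [   0.    ,    0.    ,    0.    ,    1.    ]])}
top {'fx': 530.946080216812, 'fy': 530.946080216812, 'cx': 298.9933256015482, 'cy': 242.13469751139948, 'world_from_camera': array([[   0.0251,    0.9975,   -0.0662,  496.1242],
       [  -0.9996,    0.026 ,    0.0114,   43.2295],
       [   0.0131,    0.0659,    0.9977, 1186.6579],
       [   0.    ,    0.    ,    0.    ,    1.    ]])}
wrist {'fx': 429.4771224998672, 'fy': 429.4771224998672, 'cx': 313.7786519103076, 'cy': 240.17285731590013, 'T_tool_cam': array([[  -0.0005,    0.9563,    0.2923,   75.0535],
       [   1.    ,    0.0004,    0.0004,   -0.3956],
       [   0.0003,    0.2923,   -0.9563, -142.4799],
       [   0.    ,    0.    ,    0.    ,    1.    ]])}
```

View pics/top0.png

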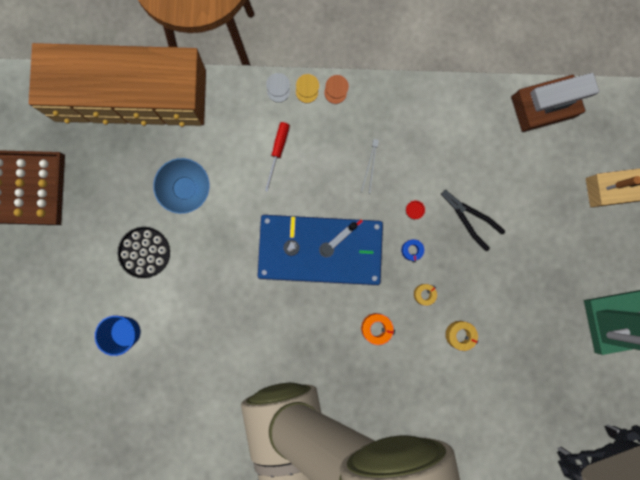

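View pics/scene0.png

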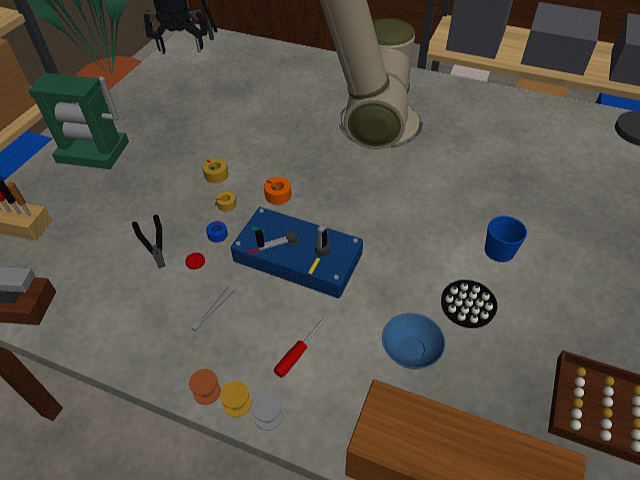

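The top view shows the head at cols 258–383, rows 215–284, with the shaft at about (291,247) and the yellow mark going up (+x world). The lever pivot is at about (326,250) and the post at about (353,227). The small brass collar is at (426,294) with its red line to the upper right, and the bigger brass one at (463,336) is a look-alike. I'll zoom in on the details.

```bash
cat > h.py <<'E'
from rig import *
import cv2, numpy as np
from scipy.spatial.transform import Rotation as R
np.set_printoptions(suppress=True,precision=3)
def pix2w(n,uv,z,M=None,T=None):
    m=M or camera_model(n)
    if T is None: T=m["world_from_camera"] if n!="wrist" else toolT()@m["T_tool_cam"]
    d=T[:3,:3]@np.array([(uv[0]-m["cx"])/m["fx"],-(uv[1]-m["cy"])/m["fy"],-1])
    return T[:3,3]+d*(z-T[2,3])/d[2]
def w2pix(n,p,T=None):
    m=camera_model(n)
    if T is None: T=m["world_from_camera"] if n!="wrist" else toolT()@m["T_tool_cam"]
    c=T[:3,:3].T@(np.asarray(p)-T[:3,3]); return np.array([m["cx"]+m["fx"]*c[0]/-c[2],m["cy"]-m["fy"]*c[1]/-c[2]])
def toolT():
    s=sense(); q=s["ee_rot"]; T=np.eye(4); T[:3,:3]=R.from_quat([q[1],q[2],q[3],q[0]]).as_matrix(); T[:3,3]=s["eef_pos"]; return T
E
python3 - <<'E'
from h import *
a=cv2.imread("pics/top0.png");b=cv2.imread("pics/scene0.png")
A=cv2.resize(a[205:345,250:450],(800,560),interpolation=cv2.INTER_CUBIC)
cv2.imwrite("pics/topcrop.png",A)
for nm,uv,z in [("c00",(261,215),55),("c01",(382,220),55),("c10",(259,279),55),("c11",(380,284),55),("collar",(426,294),26),("redline",(433,288),26),("post",(353,226),115),("boss",(291,247),75),("cap",(415,210),10),("bluecollar",(413,250),26),("orange",(378,330),30)]:
    print(nm,pix2w("top",uv,z))
E
```

```text
c00 [627.27  113.056  55.   ]
c01 [ 623.409 -146.683   55.   ]
c10 [490.5   113.218  55.   ]
c11 [ 486.346 -144.448   55.   ]
collar [ 466.839 -250.217   26.   ]
redline [ 480.279 -265.44    26.   ]
post [602.855 -77.827 115.   ]
boss [559.189  46.98   75.   ]
cap [ 652.911 -227.84    10.   ]
bluecollar [ 562.31 -220.7    26.  ]
orange [ 386.783 -145.756   30.   ]
```

View pics/topcrop.png

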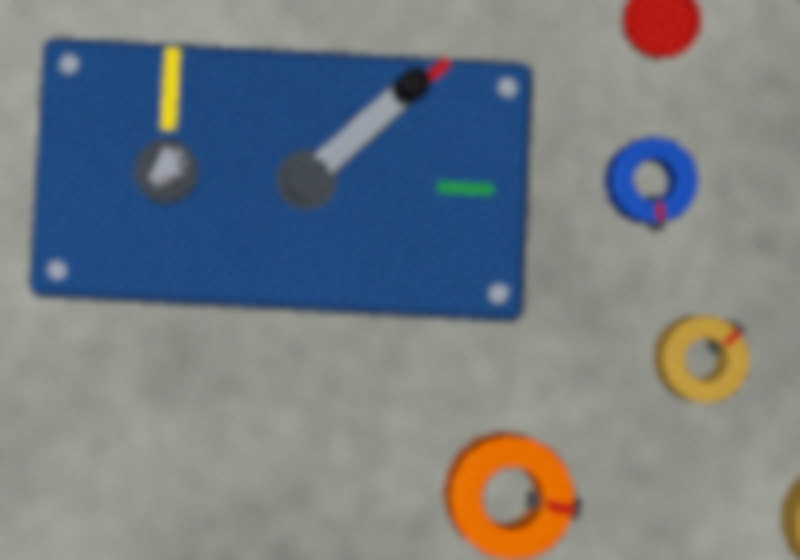

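```bash
cat >> h.py <<'E'
def plan(p,yaw,T=None):
    """tool-frame shift (in 25mm units) and turn about tool z (8deg units) from current pose to TCP p, tool down with tool-x at yaw (world)"""
    T=toolT() if T is None else T
    Rt=np.column_stack([[np.cos(yaw),np.sin(yaw),0],[np.sin(yaw),-np.cos(yaw),0],[0,0,-1]])
    sh=T[:3,:3].T@(np.asarray(p)-T[:3,3])/25
    rv=np.degrees(R.from_matrix(T[:3,:3].T@Rt).as_rotvec())/8
    return sh,rv
E
python3 - <<'E'
from h import *
from scipy.optimize import least_squares
u=lambda x,y:(x/4+250-.375,y/4+205-.375)
C=[(47,40),(530,64),(523,319),(33,293)]
W=np.array([pix2w("top",u(*c),55)[:2] for c in C]); print(W)
H=np.array([[70,70],[70,-195],[-70,-195],[-70,70]])
rot=lambda t:np.array([[np.cos(t),-np.sin(t)],[np.sin(t),np.cos(t)]])
r=least_squares(lambda p:(H@rot(p[2]).T+p[:2]-W).ravel(),[560,45,0]); print("head",r.x,r.fun)
b=pix2w("top",u(166,172),75); print("boss",b)
hp=r.x
print("pivot",rot(hp[2])@[0,-75]+hp[:2], pix2w("top",u(306,180),62))
post=pix2w("top",u(410,85),115);print("post",post)
d=rot(hp[2]).T@(post[:2]-hp[:2])-[0,-75];print("lever",np.hypot(*d),np.arctan2(d[1],d[0])+np.pi/2)
print("collar",pix2w("top",u(704,359),26),"line",pix2w("top",u(733,337),26))
T=toolT(); print("tool yaw",np.arctan2(T[1,0],T[0,0]))
for z in(250,280):
  print(plan([480,-40,z],np.pi*0))
E
```

```text
[[ 628.099  112.278]
 [ 622.068 -146.972]
 [ 485.57  -145.26 ]
 [ 492.823  115.677]]
head [558.645  46.413  -0.024] [ 2.211  2.429  1.862 -3.244 -1.599 -1.586 -2.473  2.401]
boss [557.884  46.684  75.   ]
pivot [556.839 -28.566] [556.279 -27.64   62.   ]
post [603.063 -76.044 115.   ]
lever 66.26356455104812 0.7960866322275251
collar [ 466.004 -249.404   26.   ] line [ 478.366 -265.182   26.   ]
tool yaw 0.44077219740718704
(array([ 16.681, -11.354,  -0.751]), array([-0.008, -0.   ,  3.157]))
(array([ 16.681, -11.355,  -1.951]), array([-0.008, -0.   ,  3.157]))
```

```bash
python3 - <<'E'
from h import *
print(plan([603.5,-76,180],2.34))
E
```

```text
(array([20.534, -7.941,  2.046]), array([ -0.004,  -0.009, -13.602]))
```

```bash
for i in 1 2 3; do python3 -m crank '[[[0.855,-0.331,0.085,0,0,0,85],[0.855,-0.331,0.085,0,0,0,85],[0.855,-0.331,0.085,0,0,0,85],[0.855,-0.331,0.085,0,0,0,85],[0.855,-0.331,0.085,0,0,0,85],[0.855,-0.331,0.085,0,0,0,85],[0.855,-0.331,0.085,0,0,0,85],[0.855,-0.331,0.085,0,0,0,85]]]' 40; done
for i in 1 2; do python3 -m crank '[[[0,0,0,0,0,-0.85,60],[0,0,0,0,0,-0.85,60],[0,0,0,0,0,-0.85,60],[0,0,0,0,0,-0.85,60],[0,0,0,0,0,-0.85,60],[0,0,0,0,0,-0.85,60],[0,0,0,0,0,-0.85,60],[0,0,0,0,0,-0.85,60]]]'; done
python3 - <<'E'
from h import *
print(plan([603.5,-76,80],2.34))
cv2.imwrite("pics/wrist1.png",capture("wrist"))
for n,p in [("post",[603.5,-76,115]),("shaft",[558.5,46.5,130]),("pivot",[556.8,-28.6,62])]: print(n,w2pix("wrist",p))
E
```

```text
time_s: 0.9
eef_pos: [350.9, -341.1, 213.9]
ee_rot: [-0.0, 0.976, 0.219, -0.0]
force: [0.3, 0.9, -0.1]
grip_width: 0.996
grip_force: 0.0
time_s: 1.7
eef_pos: [477.3, -208.3, 196.9]
ee_rot: [-0.0, 0.976, 0.219, -0.0]
force: [-0.1, -0.0, -0.3]
grip_width: 0.997
grip_force: 0.0
time_s: 2.5
eef_pos: [603.6, -75.5, 179.8]
ee_rot: [-0.0, 0.976, 0.219, -0.0]
force: [-0.2, -0.6, 0.3]
grip_width: 0.995
grip_force: 0.0
time_s: 3.3
eef_pos: [603.0, -76.3, 179.8]
ee_rot: [-0.0, 0.766, 0.642, -0.0]
force: [-0.2, 0.2, -0.6]
grip_width: 0.702
grip_force: 0.0
time_s: 4.1
eef_pos: [603.0, -76.3, 179.8]
ee_rot: [-0.0, 0.388, 0.922, -0.0]
force: [-0.9, 0.1, -0.8]
grip_width: 0.702
grip_force: 0.0
(array([-0.008,  0.023,  3.994]), array([-0.003, -0.006,  0.033]))
post [313.625 261.883]
shaft [449.118  -6.071]
pivot [313.839 124.148]
```

View pics/wrist1.png

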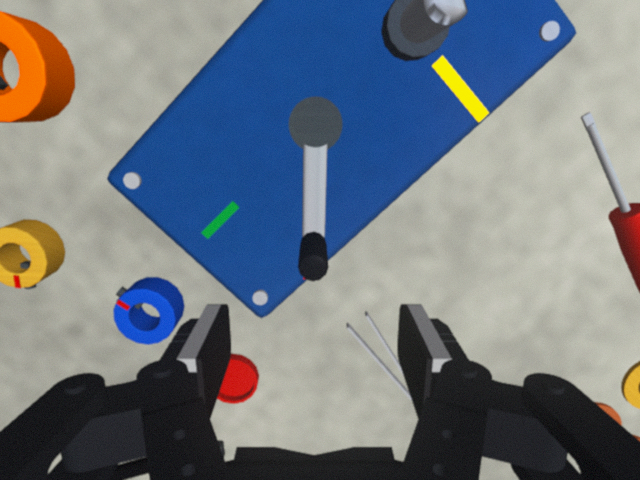

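The post is at (313,267), centred between the fingers, and the arm lies along tool x (lever ≈ 0.79). The shaft is at (445,10). I'll descend, grip the post and swing it along the arc.

```bash
python3 -m crank '[[[0,0,0.8,0,0,0,60],[0,0,0.8,0,0,0,60],[0,0,0.8,0,0,0,60],[0,0,0.8,0,0,0,60],[0,0,0.8,0,0,0,60],[0,0,0,0,0,0,10],[0,0,0,0,0,0,10],[0,0,0,0,0,0,10]]]' 40
python3 -m crank '[[[0,0,0,0,0,0,10],[0,0,0,0,0,0,10],[0,0,0,0,0,0,10],[0,0,0,0,0,0,10],[0,0,0,0,0,0,10],[0,0,0,0,0,0,10],[0,0,0,0,0,0,10],[0,0,0,0,0,0,10]]]'
python3 -m crank '[[[0.014,-0.275,0,0,0,0.705,10],[0.014,-0.275,0,0,0,0.705,10],[0.014,-0.275,0,0,0,0.705,10],[0.014,-0.275,0,0,0,0.705,10],[0.014,-0.275,0,0,0,0.705,10],[0.014,-0.275,0,0,0,0.705,10],[0.014,-0.275,0,0,0,0.705,10],[0.014,-0.275,0,0,0,0.705,10]]]'
python3 - <<'E'
from h import *
print(plan([555.2,-98.5,80],1.547))
E
```

```text
time_s: 4.95
eef_pos: [603.8, -76.5, 81.5]
ee_rot: [0.001, 0.391, 0.921, 0.0]
force: [-1.6, -4.3, 1.1]
grip_width: 0.196
grip_force: 1.1
time_s: 5.75
eef_pos: [603.8, -76.6, 81.6]
ee_rot: [0.001, 0.39, 0.921, 0.0]
force: [-0.2, -0.3, 6.7]
grip_width: 0.176
grip_force: 39.2
time_s: 6.55
eef_pos: [554.5, -95.3, 81.5]
ee_rot: [0.001, 0.715, 0.699, 0.002]
force: [7.1, 7.4, 4.4]
grip_width: 0.174
grip_force: 39.4
(array([-0.128,  0.032,  0.062]), array([ 0.032, -0.006,  0.002]))
```

```bash
python3 -m crank '[[[0,0,0,0,0,0,40],[0,0,0,0,0,0,40],[0,0,0,0,0,0,40],[0,0,-0.9,0,0,0,40],[0,0,-1,0,0,0,40],[0,0,-1,0,0,0,40],[0,0,-1,0,0,0,60],[0,0,-0.9,0,0,0,60]]]'
python3 -m crank '[[[0.6,0,0,0,0,0,60],[0.6,0,0,0,0,0,60],[0.6,0,0,0,0,0,60],[0.6,0,0,0,0,0,60],[0.6,0,0,0,0,0,60],[0.6,0,0,0,0,0,60],[0.5,0,0,0,0,0,60],[0,0,0,0,0,0,60]]]'
python3 - <<'E'
from h import *
T=toolT();print(T[:3,3],np.arctan2(T[1,0],T[0,0]))
a=capture("wrist");b=capture("scene");c=capture("top")
cv2.imwrite("pics/w2.png",a)
u,v=w2pix("wrist",[558.5,46.5,130]).astype(int);print(u,v)
A=cv2.resize(a[max(0,v-75):v+75,u-100:u+100],(400,300),interpolation=cv2.INTER_CUBIC)
out=np.zeros((600,800,3),np.uint8)
out[:A.shape[0],:400]=A
out[:300,400:]=cv2.resize(b[190:310,220:380],(400,300),interpolation=cv2.INTER_CUBIC)
out[300:,:400]=cv2.resize(c[190:310,250:410],(400,300),interpolation=cv2.INTER_CUBIC)
out[300:,400:]=cv2.resize(a,(400,300))
cv2.imwrite("pics/m2.png",out)
E
```

```text
time_s: 7.35
eef_pos: [553.3, -96.0, 201.4]
ee_rot: [0.0, 0.713, 0.701, -0.0]
force: [0.3, 0.1, 0.4]
grip_width: 0.701
grip_force: 0.0
time_s: 8.15
eef_pos: [555.1, 8.2, 200.3]
ee_rot: [-0.0, 0.713, 0.701, 0.0]
force: [-0.2, -1.1, -0.3]
grip_width: 0.702
grip_force: 0.0
[555.105   8.182 200.271] 1.5540869361709118
318 182
```

View pics/m2.png

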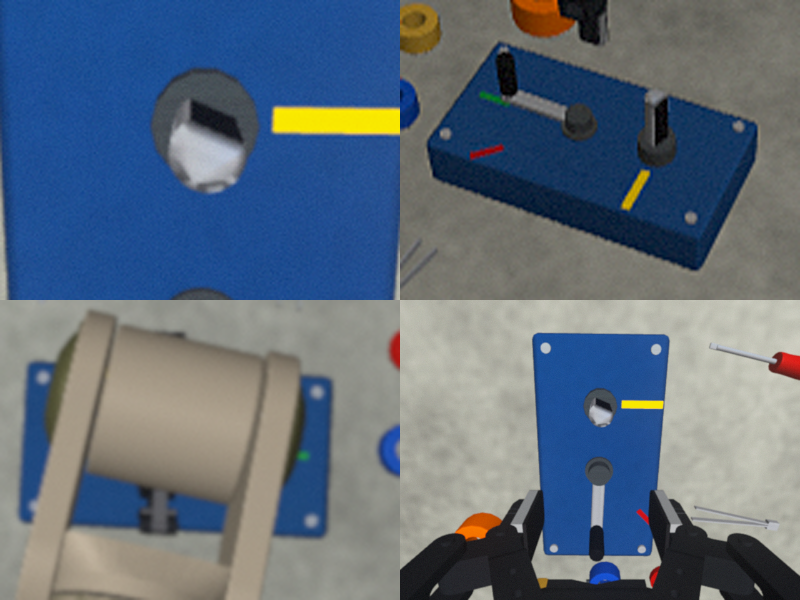

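Lever lies along the green mark. The shaft's flat faces up and slightly right in the wrist image, i.e. its normal is at about 1.11 rad in the world (spindle ≈ +1.13), and the boss centre is at pixel (320.5,167).

```bash
python3 - <<'E'
from h import *
u,v=218,107
print("boss",pix2w("wrist",(u+205/2,v+120/2),75),"shafttop",pix2w("wrist",(u+206/2,v+153/2),130))
p=[pix2w("wrist",(u+a/2,v+b/2),130) for a,b in((190,126),(236,148))]
d=p[1]-p[0];print("flat normal",np.arctan2(d[1],d[0])+np.pi/2,np.hypot(*d[:2]))
m=[pix2w("wrist",(u+a/2,v+b/2),55) for a,b in((273,120),(400,120))]
d=m[1]-m[0];print("yellow",np.arctan2(d[1],d[0]),m[0])
n=1.1; c=np.array([559.3,46.3,0]);t=c-2*np.array([np.cos(n),np.sin(n),0])+[0,0,86]
print(plan(t,n+np.pi/2))
a=capture("wrist");g=cv2.inRange(cv2.cvtColor(a,cv2.COLOR_BGR2HSV),(20,150,120),(35,255,255))
k,l,s,ce=cv2.connectedComponentsWithStats(g)
i=[j for j in range(1,k) if s[j,4]>300];
for j in i: print(s[j],ce[j],cv2.minAreaRect(np.argwhere(l==j)[:,::-1].astype(np.float32)))
E
```

```text
boss [560.327  46.9    75.   ] shafttop [559.77  45.8  130.  ]
flat normal 1.1069939782063658 12.658342760449074
yellow -0.019190295582974182 [583.211  43.896  55.   ]
(array([1.534, 0.1  , 4.571]), array([-0.001,  0.001, -8.012]))
[354 158  67  13 806] [387.71  163.632] ((387.0, 164.0), (12.0, 66.0), 90.0)
```

```bash
python3 -m crank '[[[0.767,0.055,0,0,0,0,60],[0.767,0.055,0,0,0,0,60],[0,0,0,0,0,-1,60],[0,0,0,0,0,-1,60],[0,0,0,0,0,-1,60],[0,0,0,0,0,-1,60],[0,0,0,0,0,-1,60],[0,0,0,0,0,-1,60]]]'
python3 -m crank '[[[0,0,0,0,0,-1,50],[0,0,0,0,0,-1,50],[0,0,0.9,0,0,0,50],[0,0,0.9,0,0,0,50],[0,0,0.9,0,0,0,50],[0,0,0.9,0,0,0,50],[0,0,0.95,0,0,0,50],[0,0,0,0,0,0,50]]]'
python3 - <<'E'
from h import *
n=1.107; c=np.array([559.6,46.3,0]);t=c-2*np.array([np.cos(n),np.sin(n),0])+[0,0,86]
print(plan(t,n+np.pi/2))
E
python3 -m crank '[[[0,0,0,0,0,0,8],[0,0,0,0,0,0,8],[0,0,0,0,0,0,8],[0,0,0,0,0,0,8],[0,0,0,0,0,0,8],[0,0,0,0,0,0,8],[0,0,0,0,0,0,8],[0,0,0,0,0,0,8]]]' 30
python3 - <<'E'
from h import *
T=toolT();print(T[:3,3],T[:3,:3].T@sense()["force"],sense()["wrist_torque"],np.arctan2(T[1,0],T[0,0]),sense()["grip_width"]*85)
E
```

```text
time_s: 9.15
eef_pos: [558.7, 44.2, 200.3]
ee_rot: [0.0, 0.365, 0.931, -0.0]
force: [0.2, 0.4, 0.4]
grip_width: 0.704
grip_force: 0.0
time_s: 9.95
eef_pos: [557.1, 44.4, 83.9]
ee_rot: [-0.003, 0.234, 0.972, -0.0]
force: [-0.5, 0.6, -0.1]
grip_width: 0.582
grip_force: 0.0
(array([-0.056,  0.034, -0.084]), array([-0.014, -0.037, -0.068]))
time_s: 10.75
eef_pos: [559.3, 44.5, 88.0]
ee_rot: [0.001, 0.234, 0.972, -0.0]
force: [-1.5, -0.9, 6.6]
grip_width: 0.187
grip_force: 29.5
[559.294  44.539  87.996] [ 0.93  -1.544 -6.574] [-0.266  0.253  0.032] 2.6693626069101266 15.9146003676929
```

```bash
python3 -m crank '[[[0.009,0,0,0,0,0.8,8],[0.009,0,0,0,0,0.8,8],[0.009,0,0,0,0,0.8,8],[0.009,0,0,0,0,0.8,8],[0.009,0,0,0,0,0.8,8],[0.009,0,0,0,0,0.8,8],[0.009,0,0,0,0,0.8,8],[0.009,0,0,0,0,0.8,8]]]'
python3 -m crank '[[[0.009,0,0,0,0,0.8,8],[0.009,0,0,0,0,0.8,8],[0,0,0,0,0,0,8],[0,0,0,0,0,0,8],[0,0,0,0,0,0,8],[0,0,0,0,0,0,8],[0,0,0,0,0,0,8],[0,0,0,0,0,0,8]]]'
python3 - <<'E'
from h import *
T=toolT();print(T[:3,3],T[:3,:3].T@sense()["force"],sense()["wrist_torque"],np.arctan2(T[1,0],T[0,0]),sense()["grip_width"]*85)
E
```

```text
time_s: 11.55
eef_pos: [558.0, 45.5, 88.0]
ee_rot: [0.001, 0.633, 0.774, 0.0]
force: [-1.9, -4.7, 7.1]
grip_width: 0.181
grip_force: 29.8
time_s: 12.35
eef_pos: [557.9, 45.9, 88.0]
ee_rot: [0.001, 0.714, 0.7, 0.0]
force: [-2.7, -3.7, 7.0]
grip_width: 0.177
grip_force: 29.1
[557.869  45.933  87.992] [-3.718 -2.58  -7.01 ] [-0.612  0.53  -0.089] 1.5521224122385286 15.062726742010593
```

```bash
python3 -m crank '[[[0,0,0,0,0,0,40],[0,0,0,0,0,0,40],[0,0,0,0,0,0,40],[0,0,-0.9,0,0,0,40],[0,0,-0.9,0,0,0,40],[0,0,-0.9,0,0,0,40],[0,0,-0.9,0,0,0,65],[0,0,-0.9,0,0,0,65]]]' 30
python3 - <<'E'
from h import *
print(plan([466,-249.4,180],-0.905))
cv2.imwrite("pics/w3.png",capture("wrist"))
E
```

```text
time_s: 13.15
eef_pos: [557.3, 46.8, 199.9]
ee_rot: [-0.0, 0.714, 0.701, -0.0]
force: [-0.2, 0.7, 0.7]
grip_width: 0.76
grip_force: 0.0
(array([-11.912,  -3.431,   0.795]), array([-0.002,  0.001, 17.6  ]))
```

```bash
for i in 1 2; do python3 -m crank '[[[-0.745,-0.214,0.05,0,0,0,65],[-0.745,-0.214,0.05,0,0,0,65],[-0.745,-0.214,0.05,0,0,0,65],[-0.745,-0.214,0.05,0,0,0,65],[-0.745,-0.214,0.05,0,0,0,65],[-0.745,-0.214,0.05,0,0,0,65],[-0.745,-0.214,0.05,0,0,0,65],[-0.745,-0.214,0.05,0,0,0,65]]]'; done
for i in 1 2; do python3 -m crank '[[[0,0,0,0,0,0.9,65],[0,0,0,0,0,0.9,65],[0,0,0,0,0,0.9,65],[0,0,0,0,0,0.9,65],[0,0,0,0,0,0.9,65],[0,0,0,0,0,0.9,65],[0,0,0,0,0,0.9,65],[0,0,0,0,0,0.9,65]]]'; done
python3 -m crank '[[[0,0,0,0,0,0.8,65],[0,0,0,0,0,0.8,65],[0,0,0,0,0,0.8,65],[0,0,0,0,0,0.8,65],[0,0,0,0,0,0,65],[0,0,0,0,0,0,65],[0,0,0,0,0,0,65],[0,0,0,0,0,0,65]]]'
python3 - <<'E'
from h import *
print(plan([466,-249.4,180],-0.905))
a=capture("wrist"); c=capture("top"); w=cv2.imread("pics/w3.png")
print(w2pix("wrist",[466,-249.4,26]))
u,v=np.round(w2pix("wrist",[466,-249.4,26])).astype(int); v0=max(0,v-75)
out=np.zeros((600,800,3),np.uint8)
out[:300,:400]=cv2.resize(a[v0:v0+150,u-100:u+100],(400,300),interpolation=cv2.INTER_CUBIC); print(u,v0)
out[:300,400:]=cv2.resize(a,(400,300))
out[300:,:400]=cv2.resize(c[190:310,250:410],(400,300),interpolation=cv2.INTER_CUBIC)
out[300:,400:]=cv2.resize(w[160:310,220:420],(400,300),interpolation=cv2.INTER_CUBIC)
cv2.imwrite("pics/m3.png",out)
E
```

```text
time_s: 14.0
eef_pos: [511.5, -102.2, 188.7]
ee_rot: [-0.0, 0.714, 0.701, -0.0]
force: [-0.1, 0.1, 0.4]
grip_width: 0.763
grip_force: 0.0
time_s: 14.8
eef_pos: [466.0, -250.3, 178.7]
ee_rot: [-0.0, 0.714, 0.701, 0.0]
force: [-0.8, 0.1, -1.0]
grip_width: 0.765
grip_force: 0.0
time_s: 15.6
eef_pos: [466.3, -249.6, 178.7]
ee_rot: [-0.0, 0.964, 0.268, -0.0]
force: [-0.1, -0.4, 0.4]
grip_width: 0.765
grip_force: 0.0
time_s: 16.4
eef_pos: [466.3, -249.6, 178.7]
ee_rot: [-0.0, 0.973, -0.23, -0.0]
force: [-0.1, -0.4, -1.0]
grip_width: 0.764
grip_force: 0.0
time_s: 17.2
eef_pos: [466.3, -249.7, 179.0]
ee_rot: [-0.0, 0.9, -0.437, -0.0]
force: [1.0, 0.2, 0.1]
grip_width: 0.76
grip_force: 0.0
(array([-0.017,  0.001, -0.04 ]), array([-0.   ,  0.   ,  0.008]))
[314.692 219.044]
315 144
```

View pics/m3.png

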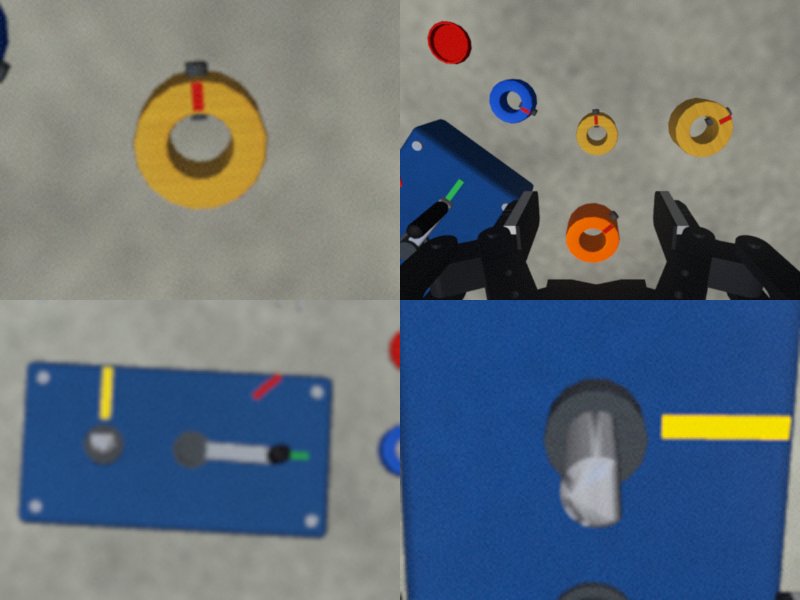

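Flat now faces the yellow mark (right in the lower-right crop), and the lever lies on the green mark. In the wrist view the collar's top centre is at (315.5,215.5). Its red line is about 0.08 rad left of tool x.

```bash
python3 - <<'E'
from h import *
c=pix2w("wrist",(215+201/2,144+143/2),26);print(c)
print(plan([c[0],c[1],3],-0.905+0.075))
E
```

```text
[ 467.147 -251.782   26.   ]
(array([0.085, 0.024, 7.041]), array([-0.   , -0.   , -0.533]))
```

```bash
python3 -m crank '[[[0.085,0.024,0,0,0,-0.533,65],[0,0,0.9,0,0,0,65],[0,0,0.9,0,0,0,65],[0,0,0.9,0,0,0,65],[0,0,0.9,0,0,0,65],[0,0,0.9,0,0,0,65],[0,0,0.9,0,0,0,65],[0,0,0.9,0,0,0,65]]]' 30
python3 -m crank '[[[0,0,0.3,0,0,0,65],[0,0,0.3,0,0,0,65],[0,0,0.1,0,0,0,65],[0,0,0,0,0,0,65],[0,0,0,0,0,0,65],[0,0,0,0,0,0,65],[0,0,0,0,0,0,65],[0,0,0,0,0,0,65]]]'
python3 -m crank '[[[0,0,0,0,0,0,35],[0,0,0,0,0,0,35],[0,0,0,0,0,0,35],[0,0,0,0,0,0,35],[0,0,0,0,0,0,35],[0,0,0,0,0,0,35],[0,0,0,0,0,0,35],[0,0,0,0,0,0,35]]]' 30
```

```text
time_s: 18.1
eef_pos: [467.2, -251.8, 20.7]
ee_rot: [0.0, 0.915, -0.403, 0.0]
force: [0.8, 0.2, -0.6]
grip_width: 0.76
grip_force: 0.0
time_s: 18.9
eef_pos: [467.2, -251.8, 4.3]
ee_rot: [0.0, 0.915, -0.404, 0.0]
force: [-0.7, -0.2, 0.2]
grip_width: 0.756
grip_force: 0.0
time_s: 19.7
eef_pos: [467.1, -251.8, 4.5]
ee_rot: [0.0, 0.915, -0.403, 0.0]
force: [-1.8, 1.7, 5.7]
grip_width: 0.558
grip_force: 30.4
```

```bash
python3 -m crank '[[[0,0,-0.3,0,0,0,35],[0,0,-0.9,0,0,0,35],[0,0,-0.95,0,0,0,35],[0,0,-0.95,0,0,0,35],[0,0,-0.95,0,0,0,35],[0,0,-0.95,0,0,0,35],[0,0,-0.95,0,0,0,35],[0,0,-0.95,0,0,0,35]]]' 50
python3 - <<'E'
from h import *
a=capture("wrist")
print(plan([559.9,46.5,175],-0.02), sense()["grip_width"]*85)
T=toolT();m=camera_model("wrist")
P=lambda x,y,z:w2pix("wrist",(T@[x,y,z,1])[:3])
u,v=P(0,0,-21.5).round().astype(int);print(u,v)
for x in(-24,-11.5,0,11.5,24,28):print(x,P(x,0,-21.5))
v0=min(max(0,v-120),240)
cv2.imwrite("pics/m4.png",cv2.resize(a[v0:v0+240,u-160:u+160],(800,600),interpolation=cv2.INTER_CUBIC));print(u-160,v0)
E
```

```text
time_s: 20.5
eef_pos: [466.9, -251.6, 177.7]
ee_rot: [-0.0, 0.915, -0.404, -0.0]
force: [0.8, -0.2, -0.7]
grip_width: 0.549
grip_force: 51.6
(array([ -6.362, -10.777,   0.235]), array([ 0.013, -0.045, -5.806])) 46.75239160986492
316 352
-24 [315.943 414.399]
-11.5 [315.978 382.444]
0 [316.013 351.546]
11.5 [316.049 319.097]
24 [316.091 281.93 ]
28 [316.105 269.593]
156 232
```

View pics/m4.png

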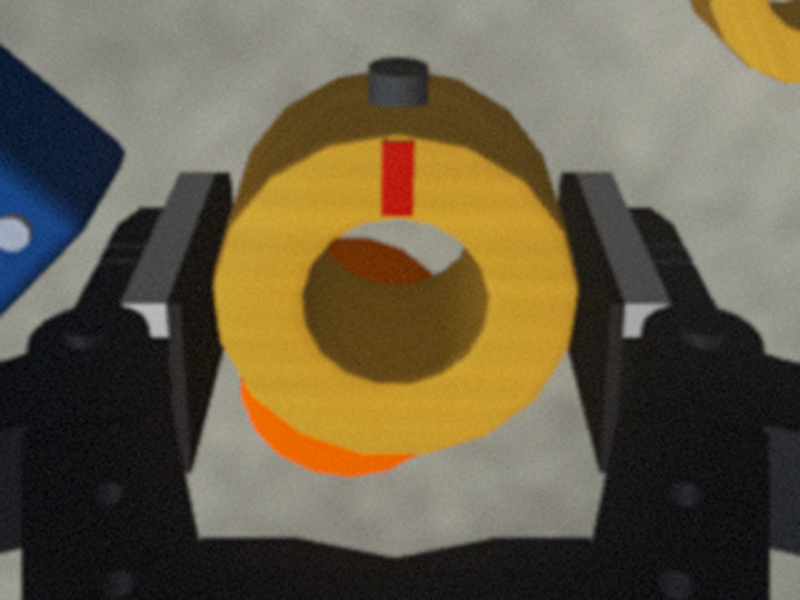

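The collar is gripped square: screw straight ahead along tool x, and bore centre about 0.6 mm behind the TCP. I'll carry it over the shaft.

```bash
python3 -m crank '[[[-0.488,-0.83,0,0,0,0,35],[-0.488,-0.83,0,0,0,0,35],[-0.488,-0.83,0,0,0,0,35],[-0.488,-0.83,0,0,0,0,35],[-0.488,-0.83,0,0,0,0,35],[-0.488,-0.83,0,0,0,0,35],[-0.488,-0.83,0,0,0,0,35],[-0.488,-0.83,0,0,0,0,35]]]'
python3 -m crank '[[[-0.488,-0.83,0,0,0,0,35],[-0.488,-0.83,0,0,0,0,35],[-0.488,-0.83,0,0,0,0,35],[-0.488,-0.83,0,0,0,0,35],[-0.49,-0.835,0,0,0,0,35],[0,0,0,0,0,-0.8,35],[0,0,0,0,0,-0.8,35],[0,0,0,0,0,-0.8,35]]]'
python3 -m crank '[[[0,0,0,0,0,-0.8,35],[0,0,0,0,0,-0.8,35],[0,0,0,0,0,-0.8,35],[0,0,0,0,0,-0.8,35],[0,0,0,0,0,-0.2,35],[0,0,0,0,0,0,35],[0,0,0,0,0,0,35],[0,0,0,0,0,0,35]]]'
python3 - <<'E'
from h import *
print(plan([560.5,46.5,140],-0.02), sense()["grip_width"]*85)
a=capture("wrist")
cv2.imwrite("pics/m5.png",cv2.resize(a[232:472,156:476],(800,600),interpolation=cv2.INTER_CUBIC))
E
```

```text
time_s: 21.35
eef_pos: [523.9, -66.7, 176.3]
ee_rot: [-0.0, 0.915, -0.404, -0.0]
force: [-0.1, -0.1, -1.3]
grip_width: 0.545
grip_force: 51.6
time_s: 22.15
eef_pos: [559.2, 47.6, 176.2]
ee_rot: [0.0, 0.97, -0.243, -0.0]
force: [0.1, -0.5, -1.5]
grip_width: 0.548
grip_force: 51.7
time_s: 22.95
eef_pos: [559.4, 47.4, 176.5]
ee_rot: [-0.0, 1.0, -0.011, -0.0]
force: [-0.5, -0.2, -0.9]
grip_width: 0.546
grip_force: 51.7
(array([0.045, 0.034, 1.46 ]), array([-0.   ,  0.001, -0.016])) 46.3736067343547
```

View pics/m5.png

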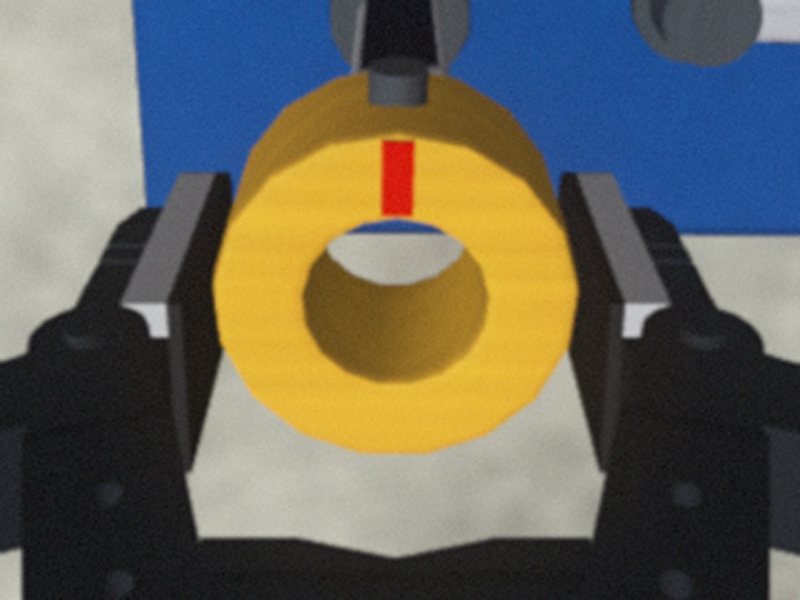

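The flat (black strip at cols 362–438) faces the camera, in line with the screw and red line (398). Next I align it finely and lower it.

```bash
python3 -m crank '[[[0.045,0.034,0.5,0,0,0,35],[0,0,0.5,0,0,0,35],[0,0,0.5,0,0,0,35],[0,0,0,0,0,0,35],[0,0,0,0,0,0,35],[0,0,0,0,0,0,35],[0,0,0,0,0,0,35],[0,0,0,0,0,0,35]]]'
python3 - <<'E'
from h import *
print(plan([560.5,46.5,89.5],-0.02),sense()["force"])
E
```

```text
time_s: 23.8
eef_pos: [560.7, 46.5, 139.4]
ee_rot: [0.0, 1.0, -0.01, 0.0]
force: [-0.3, -1.0, -0.3]
grip_width: 0.548
grip_force: 51.7
(array([-0.009, -0.001,  1.997]), array([ 0.   , -0.005, -0.007])) [-0.349 -0.985 -0.321]
```

```bash
python3 -m crank '[[[0,0,0.1,0,0,0,35],[0,0,0.1,0,0,0,35],[0,0,0.1,0,0,0,35],[0,0,0.1,0,0,0,35],[0,0,0,0,0,0,35],[0,0,0,0,0,0,35],[0,0,0,0,0,0,35],[0,0,0,0,0,0,35]]]'
python3 -m crank '[[[0,0,0.1,0,0,0,35],[0,0,0.1,0,0,0,35],[0,0,0.1,0,0,0,35],[0,0,0.1,0,0,0,35],[0,0,0,0,0,0,35],[0,0,0,0,0,0,35],[0,0,0,0,0,0,35],[0,0,0,0,0,0,35]]]'
```

```text
time_s: 24.6
eef_pos: [560.6, 46.5, 129.2]
ee_rot: [-0.0, 1.0, -0.01, 0.0]
force: [0.6, -0.7, -1.4]
grip_width: 0.546
grip_force: 51.7
time_s: 25.4
eef_pos: [560.6, 46.5, 119.2]
ee_rot: [0.0, 1.0, -0.01, 0.0]
force: [-0.3, -0.4, -0.7]
grip_width: 0.549
grip_force: 51.7
```

```bash
python3 -m crank '[[[0,0,0.1,0,0,0,35],[0,0,0.1,0,0,0,35],[0,0,0.1,0,0,0,35],[0,0,0.1,0,0,0,35],[0,0,0,0,0,0,35],[0,0,0,0,0,0,35],[0,0,0,0,0,0,35],[0,0,0,0,0,0,35]]]'
python3 -m crank '[[[0,0,0.15,0,0,0,35],[0,0,0.15,0,0,0,35],[0,0,0.15,0,0,0,35],[0,0,0.15,0,0,0,35],[0,0,0.15,0,0,0,35],[0,0,0,0,0,0,35],[0,0,0,0,0,0,35],[0,0,0,0,0,0,35]]]'
```

```text
time_s: 26.2
eef_pos: [560.6, 46.5, 109.2]
ee_rot: [0.0, 1.0, -0.01, 0.0]
force: [-0.1, -0.7, -1.2]
grip_width: 0.546
grip_force: 51.7
time_s: 27.0
eef_pos: [560.7, 46.5, 90.5]
ee_rot: [0.0, 1.0, -0.01, 0.0]
force: [0.1, -0.1, 0.1]
grip_width: 0.548
grip_force: 51.7
```

```bash
python3 - <<'E'
from h import *
print(plan([560.5,46.5,89.5],-0.02),sense()["force"])
a=capture("wrist");b=capture("scene");c=capture("top")
out=np.zeros((600,800,3),np.uint8)
out[:300,:400]=cv2.resize(a[232:472,156:476],(400,300),interpolation=cv2.INTER_CUBIC)
out[:300,400:]=cv2.resize(b[190:310,220:380],(400,300),interpolation=cv2.INTER_CUBIC)
out[300:,:400]=cv2.resize(c[190:310,250:410],(400,300),interpolation=cv2.INTER_CUBIC)
cv2.imwrite("pics/m6.png",out)
E
```

```text
(array([-0.006, -0.002,  0.039]), array([ 0.   , -0.002, -0.007])) [ 0.104 -0.117  0.109]
```

View pics/m6.png

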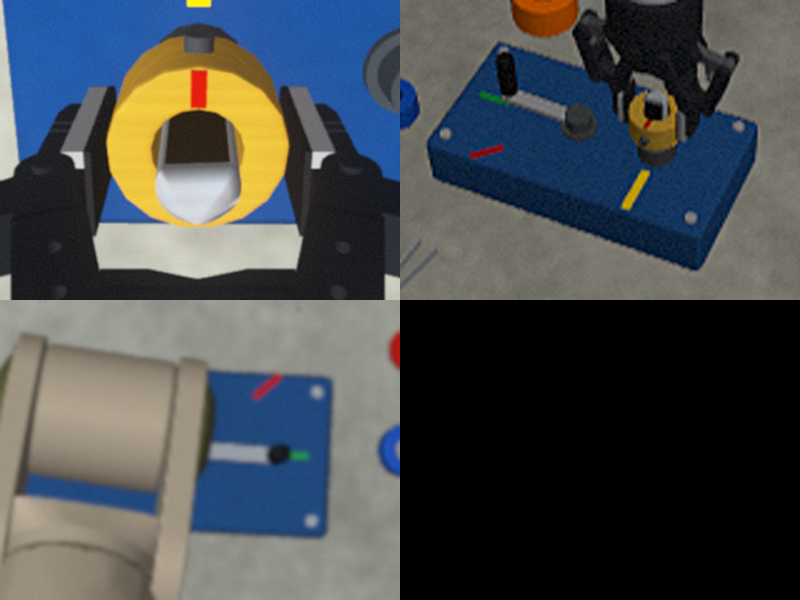

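The collar is on the shaft, screw at the flat, about 11 mm above the shoulder, with no contact force. Now I push toward tool −x until the tip bears.

```bash
for i in 1 2 3; do python3 -m crank '[[[-0.02,0,0,0,0,0,35],[0,0,0,0,0,0,35],[0,0,0,0,0,0,35],[0,0,0,0,0,0,35],[0,0,0,0,0,0,35],[0,0,0,0,0,0,35],[0,0,0,0,0,0,35],[0,0,0,0,0,0,35]]]' | grep -E 'eef|force'; done
```

```text
eef_pos: [560.0, 46.5, 90.3]
force: [-0.0, 0.5, -1.3]
grip_force: 51.7
eef_pos: [559.5, 46.5, 90.3]
force: [0.7, -0.1, -0.9]
grip_force: 51.7
eef_pos: [559.1, 46.5, 90.3]
force: [1.3, 0.5, -0.6]
grip_force: 51.7
```

```bash
for i in 1 2; do python3 -m crank '[[[-0.01,0,0,0,0,0,35],[0,0,0,0,0,0,35],[0,0,0,0,0,0,35],[0,0,0,0,0,0,35],[0,0,0,0,0,0,35],[0,0,0,0,0,0,35],[0,0,0,0,0,0,35],[0,0,0,0,0,0,35]]]' | grep -E 'eef|force:'; done; python3 -c "
from h import *
s=[]
for i in range(8): capture('top'); s.append(sense()['force'])
print(np.mean(s,0),np.std(s,0),sense()['eef_pos'])"
```

```text
eef_pos: [558.9, 46.5, 90.3]
force: [2.1, -1.0, -2.0]
grip_force: 51.6
eef_pos: [558.8, 46.5, 90.4]
force: [5.7, 0.3, -2.6]
grip_force: 51.6
[ 5.386 -0.043 -2.859] [0.333 0.289 0.317] [558.797  46.51   90.346]
```

```bash
python3 -c "
from rig import *
print(finish_job())"
```

```text
the job is handed in; nothing more can be done
None
```

I handed the job in at about 32 s of the 64 s allowed; the hand-in returned no pass or fail. At that point the lever lay along the green mark and the flat faced the yellow mark. The collar was held about 11 mm above the shoulder, with the set-screw's tip bearing on the flat at about 5 N.

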